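# Shut and clip the sandwich toaster

### The job

Breakfast is made and the sandwich toaster has cooled: shut it up for putting away. Lower its lid gently until it is fully down on the base, then swing the steel clip on the end of the upper handle down and in until it sits home against the lower handle, hooked under it. Leave the breakfast things around it where they stand.

Things in the scene. Friction and masses are not known exactly. Their poses are not given: they have to be found in the camera images.
- toaster: Base of a white sandwich toaster; stands firm, does not slide. Shell 230 (x) by 235 (y) mm. Origin: centre of its underside, on the table; x from front (handles) to back (hinge), y across, z up. At the front a black lower handle, 90 mm wide, juts from x = -115 to -171.5 mm, z = 24 to 44 mm: its front face and underside are the clip's catch.
- hinge (a point): Middle of the lid's hinge line, at the back of the base: x = 115 mm, z = 46 mm in the base's frame; the hinge line runs along the base's y. Its axes are those of the base.
- lid (a joint): Lid angle, rad: 0 = fully down on the base, growing as its front edge rises; starts open at 0.55 to 0.95. The hinge is stiff: the lid stays wherever it is left and takes 0.5 to 3 N at the handle to lower. Lid down: its white top is at z = 88 mm (steel panel 90 mm) and reaches forward to x = -115 mm in the base's frame.
- handle_top (a point): Middle of the top face of the black upper handle on the lid: 255 mm forward of the hinge line and 22 mm above it with the lid down (x = -140, z = 68 mm in the base's frame). The handle is 90 mm wide (y), 18 mm thick and spans 230 to 280 mm from the hinge line. Turns with the lid: x points to the hinge, z out of the handle's top face.
- clip (a joint): Angle of the steel clip relative to the lid, rad: 0 = home (lid down: tongue straight down); grows as the free end swings outward and up, 1.57 = straight out in front of the handle. Starts at 0.9 to 1.5; friction holds it where it is left, about 1 N at its end moves it. Lid down: its foot swings in 2.5 mm below the lower handle and hooks it. Swung in with the lid up, the foot lands on that handle.
- clip_hinge (a point): Middle of the clip's pin (4 mm radius, along y) at the end of the upper handle; with the lid down at x = -170, z = 60 mm in the base's frame. The clip is a steel tongue 46 mm wide, 42.5 mm long from the pin, outer face 8 mm outside the pin's axis, with a lip 3.5 mm proud at the free end and a foot reaching 13 mm inward from that face. z points from free end to pin.
- clip_end (a point): Middle of the clip's free end, 42.5 mm from the pin. With the clip home and the lid down it is at x = -176, z = 17.5 mm in the base's frame.
- plate: White plate with two slices of toast, 250 mm across, 35 mm tall: bystander. Origin under its centre.
- mug: White mug, 80 mm across, 95 mm tall, with a handle: bystander. Origin under its centre.
- jam: Jam jar, 68 mm across, 95 mm tall: bystander. Origin under its centre.
- tumbler: Glass tumbler, 72 mm across, 100 mm tall: bystander. Origin under its centre.
- juice: Juice bottle, 72 mm across, 200 mm tall: bystander. Origin under its centre.
- eggcup: Egg cup with an egg, 48 mm across, 72 mm tall: bystander, in front of the toaster to one side. Origin under its centre.
- spoon: Steel spoon lying on the table, 170 mm long: bystander. Origin at its middle.

How it is judged:
By the outcome, as a careful person would: the job done as asked, in the order asked, and still so for the second after the job is handed in, with the robot touching nothing.
It also fails if it takes over 45 s, if anything falls off the work surface, if the arm or the gripper's body presses on something with over 40 N, if the wrist force passes 120 N, or if a joint passes its speed limit or range.

### The arm

A 6-joint arm with a two-finger parallel gripper is mounted at the origin on the work surface. World frame = base frame: x ahead of the robot, y to its left, z up, the work surface at z = 0. Lengths are in mm, angles in rad, forces in N, time in s.
With the tool pointing down it reaches from about 350 to 775 mm from the base axis. Payload 5.5 kg.
Tool frame: the origin (TCP) lies midway between the tips of the shut fingers; the grasp point (between the pads) lies 19 mm behind it; z points along the fingers, y is the direction in which the jaws open and shut (so a half turn about z gives the same grasp; the last joint's range is limited). The gripper opens to 85 mm and grips with 20 to 120 N. Pads are 22 mm wide; open, the fingers measure 114 mm over their backs; the gripper's body (76 mm by 85 mm) begins 54 mm behind the grasp point. The pads swing forward as they close: fully open they stand 13 mm farther back than shut.
Start: joints at [1.158, 0.313, 0.046, 1.304, 0, 1.431], TCP at [154.947, 553.775, 200.823] pointing down, gripper open.
Joint ranges: [-2.76, 2.76], [-0.86, 1.69], [-1.03, 1.26], [-2.2, 2.34], [-1.47, 1.5], [-3.14, 3.14]. Speed limits (rad/s): [2.57, 2.57, 3.14, 3.14, 3.14, 3.14].

### API

Orientations are given as a unit quaternion [x, y, z, w].
In Python, from bench import bot gives the robot as it stands.
- The arm moves only by the tool send_rows, never from a script. Its argument "increments" is a list of rows, each a list of 7 numbers: the shift along the tool's x, y, z in cm, then the turn, a rotation vector about the tool's x, y, z in rad, then the finger opening in cm, from 0 to 8.54. A call has 1 to 8 rows; each row shifts and turns the commanded pose from where the row before left it, along the tool's axes as they then stand; what a row does not reach is not made up. A row lasts 1/8 s, in which the tool goes at most 62.5 mm and 10.7 degrees, less where a joint would pass 70% of its speed; a pose out of reach is approached as far as the arm can. A call with a gripper value outside its range is refused whole. The fingers move at their own pace and stop on an object; "grip_force" is the grip in N (left out, the last holds). Time passes only in rows, so rows that do not move let the fingers close. It gives the time, the measured TCP pose, the force and the opening at its end, in the units of the state.
- bot.get_state(): the state, without advancing time (a new reading comes with each control period).
- bot.snapshot(name): name is "scene" or "top" or "wrist"; returns the picture (420x560x3 uint8, red, green, blue); there is no depth.
- bot.camera_info(name): a dict with "K" (3x3 intrinsics, pixels), "R" (3x3) and "t" (3): a world point X has camera coordinates R X + t. Camera axes: x right, y down, z forward; pixel columns grow to the right and rows downward; lengths in mm; the calibration is good to about 2 mm. The wrist camera is an equidistant fisheye: a pixel r from the principal point sees the ray r / f radians off the axis. A picture is of the moment at which its call begins: read the wrist's pose just before it. camera_info takes no time and is no camera call; for the wrist camera it gives the pose at the moment of the call.
- bot.job_done(): hands the job in, once; it reports no verdict.
The state is a dict: "time_s": time; "q": joint angles; "dq": joint speeds; "joint_torque": joint torques, N m; "eef_pos": TCP position; "orientation": TCP orientation; "wrist_force": force on the tool from outside, world axes, zero at the start; "ft_torque": the same for the moment, N m; "width": opening from 0.0 (shut) to 1.0 (fully open).
Only numpy, scipy, OpenCV 4.12 (cv2) and the standard library are available. Lean on these libraries where they do the work, as an engineer would, in place of code of your own. Each camera call takes 0.05 s, during which the arm holds its last target. There are 200 camera calls.

## Working session

There is one attempt and no reset: what is moved stays moved. The work goes in short steps, Python scripts to look and compute and a tool call to move; the robot and the scene stay as the last step left them, time stands still between calls to the robot, and variables do not carry over. Pictures are saved under pics/ and viewed, about 8 in all and at most 12, crops included, and the job is handed in when it is done.

Besides the shell and the picture viewer there is one more tool, called in YAML: its name, and indented under it one key for each argument. send_rows: Moves the arm, as the interface text tells. Its arguments: {"type":"object","properties":{"increments":{"type":"array"},"grip_force":{"type":"number"}},"required":["increments"]}

```bash
mkdir -p pics; python3 - <<'E'
from bench import bot
import cv2
for n in("scene","top"):
    cv2.imwrite(f"pics/{n}0.png",bot.snapshot(n)[:,:,::-1])
    c=bot.camera_info(n);print(n,c)
s=bot.get_state();print(s)
E
```

```text
scene {'K': array([[437.57360093,   0.        , 281.64085053],
       [  0.        , 437.57360093, 200.47131406],
       [  0.        ,   0.        ,   1.        ]]), 'R': array([[ 0.83896499,  0.54406832,  0.01128767],
       [ 0.29222289, -0.4329221 , -0.85275098],
       [-0.45906812,  0.71872673, -0.5221957 ]]), 't': array([-486.85897656,  -56.25349218, 1444.73603706])}
top {'K': array([[379.22274933,   0.        , 273.35728742],
       [  0.        , 379.22274933, 209.47776225],
       [  0.        ,   0.        ,   1.        ]]), 'R': array([[ 0.02717189, -0.9995464 ,  0.01298793],
       [-0.99362903, -0.02842809, -0.10905594],
       [ 0.10937569, -0.00994192, -0.99395076]]), 't': array([  23.29554121,  547.18538414, 1292.65409486])}
{'time_s': 0.1, 'q': array([ 1.15841383e+00,  3.13945248e-01,  4.50897508e-02,  1.30359042e+00,
       -1.00893705e-05,  1.43117249e+00]), 'dq': array([ 0.00057694, -0.00286203,  0.00243004,  0.00034529,  0.00056302,
       -0.00020011]), 'joint_torque': array([ 4.37111928e-03, -4.81723380e+01,  2.99244350e+01,  1.27323467e-02,
       -1.28329816e-04, -2.84772312e-06]), 'eef_pos': array([154.72105119, 553.27087   , 199.98556664]), 'orientation': array([ 1.35956916e-01,  9.90714407e-01, -7.94953125e-04, -2.19912999e-04]), 'wrist_force': array([-0.18045902, -0.47466697, -0.79898935]), 'ft_torque': array([-0.00189248,  0.01181823, -0.00038518]), 'width': 1.0005700739059722}
```

View pics/scene0.png

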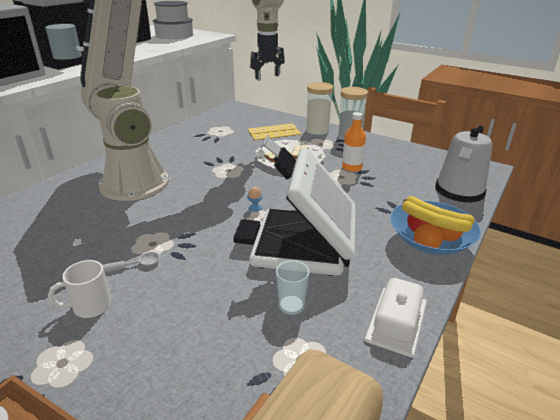

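View pics/top0.png

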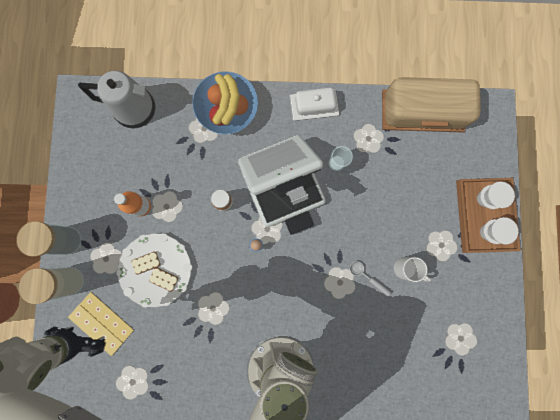

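```bash
python3 - <<'E'
import cv2,numpy as np
a=cv2.imread("pics/scene0.png")[130:290,220:370]; b=cv2.imread("pics/top0.png")[125:265,215:365]
f=lambda i,s:cv2.resize(i,None,fx=s,fy=s,interpolation=cv2.INTER_CUBIC)
def grid(i,x0,y0,s):
    i=f(i,s)
    for x in range(-(-x0//10)*10,x0+i.shape[1]//s,10): cv2.putText(i,str(x),((x-x0)*s,8),0,.3,(0,0,255),1); cv2.line(i,((x-x0)*s,10),((x-x0)*s,16),(0,0,255),1)
    for y in range(-(-y0//10)*10,y0+i.shape[0]//s,10): cv2.putText(i,str(y),(0,(y-y0)*s+3),0,.3,(0,0,255),1); cv2.line(i,(20,(y-y0)*s),(26,(y-y0)*s),(0,0,255),1)
    return i
cv2.imwrite("pics/c1.png",grid(a[:120],220,130,5));cv2.imwrite("pics/c2.png",grid(b[:120],215,125,5))
E
```

```text
(no output)
```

View pics/c1.png

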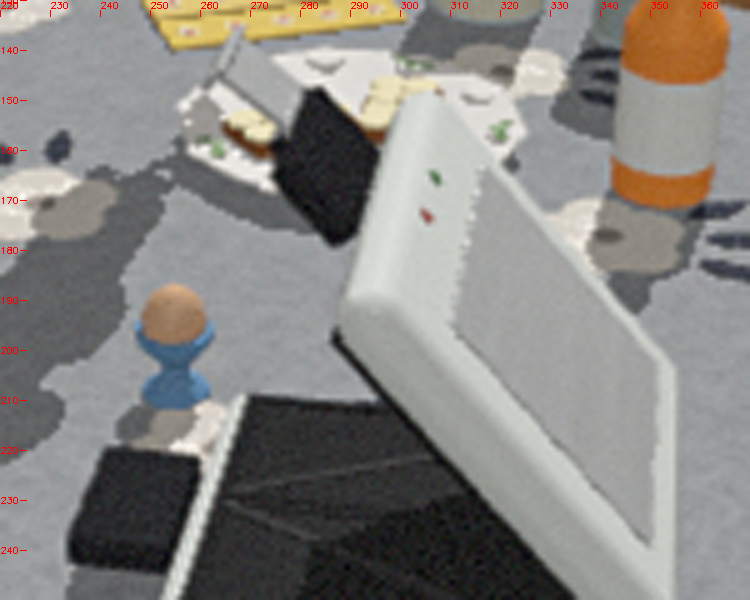

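View pics/c2.png

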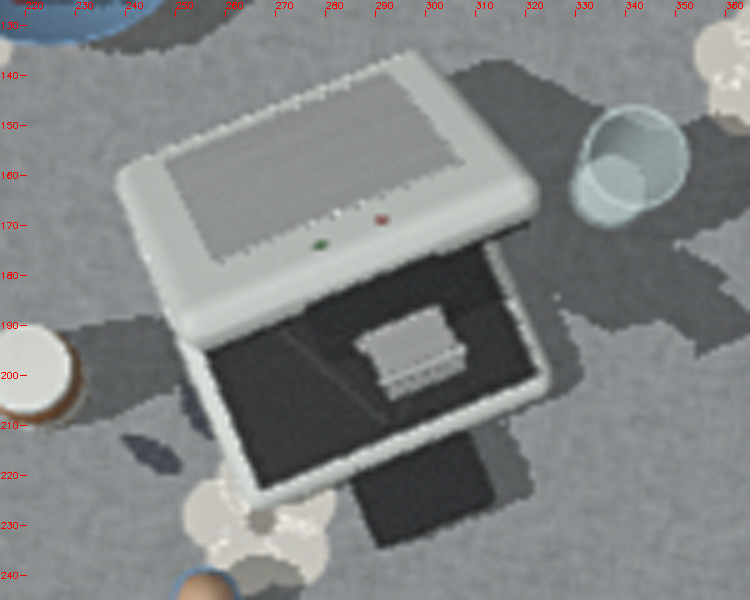

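```bash
cat > geo.py <<'E'
import numpy as np
def proj(c,X):
    p=c["R"]@X+c["t"]; u=c["K"]@p; return u[:2]/u[2]
def base(P,b): # P=x,y,psi
    c,s=np.cos(P[2]),np.sin(P[2]); return np.array([P[0]+c*b[0]-s*b[1],P[1]+s*b[0]+c*b[1],b[2]])
def lid(P,th,r,y,h): return base(P,[115-r*np.cos(th)+h*np.sin(th),y,46+r*np.sin(th)+h*np.cos(th)])
def clip(P,th,c,L,y,o):
    return lid(P,th,285+L*np.sin(c)+o*np.cos(c),y,14-L*np.cos(c)+o*np.sin(c))
E
python3 - <<'E'
from bench import bot
from geo import *
from scipy.optimize import least_squares
C={n:bot.camera_info(n) for n in("scene","top")}
obs=[("top",lambda v:base(v,[-171.5,45,44]),(291,234.6)),("top",lambda v:base(v,[-171.5,-45,44]),(314,225)),
("scene",lambda v:base(v,[-171.5,45,44]),(241,219.6)),("scene",lambda v:base(v,[-171.5,-45,44]),(235,238)),
("scene",lambda v:lid(v,v[3],280,45,22),(283.6,147.6)),("scene",lambda v:lid(v,v[3],280,-45,22),(275,163.5)),
("scene",lambda v:lid(v,v[3],232,-45,22),(287,179)),("scene",lambda v:lid(v,v[3],232,45,22),(296.6,160)),
("top",lambda v:clip(v,v[3],v[4],42.5,23,11.5),(292,204.5)),("top",lambda v:clip(v,v[3],v[4],42.5,-23,11.5),(308,195)),
("scene",lambda v:clip(v,v[3],v[4],42.5,23,11),(268,137)),("scene",lambda v:clip(v,v[3],v[4],42.5,-23,11),(263,146.5))]
f=lambda v:np.concatenate([proj(C[n],g(v))-p for n,g,p in obs])
r=least_squares(f,[500,-50,.3,.75,1.2],x_scale=[10,10,.1,.1,.1]);v=r.x
print(v.round(3),r.cost);print(r.fun.reshape(-1,2).round(1))
print("handle top",lid(v,v[3],255,0,22),"pin",clip(v,v[3],v[4],0,0,0),"end",clip(v,v[3],v[4],42.5,0,6))
# eggcup, tumbler
for n,p,z in(("top",(256,245),65),("top",(336,161),50),("top",(220,200),90)):
    c=C[n];d=np.linalg.inv(c["K"]@c["R"])@[*p,1];o=-c["R"].T@c["t"];print(o+d*(z-o[2])/d[2])
E
```

```text
[6.36534e+02 6.79100e+00 4.05000e-01 8.18000e-01 1.42900e+00] 18.576131916157063
[[-1.3 -0.4]
 [-0.1 -0.5]
 [ 0.4 -1. ]
 [-2.3 -0.2]
 [-1.1  0.1]
 [ 0.8  0.6]
 [ 2.8 -0. ]
 [-1.2  1.8]
 [-0.1 -2.7]
 [-0.8  0.8]
 [-1.7  0.4]
 [-0.8 -1.2]]
handle top [596.78420383 -10.25957128 247.15984304] pin [572.57168057 -20.64568752 263.5879381 ] end [545.55509861 -32.23462262 294.86174315]
[420.85189782  93.89040692  65.        ]
[ 720.49226723 -175.1829562    50.        ]
[566.35621419 217.65562425  90.        ]
```

send_rows:
  increments:
    - [0, 0, -3.5, 0, 0, -0.169, 0]
    - [0, 0, -3.5, 0, 0, -0.169, 0]
    - [0, 0, -3.5, 0, 0, -0.169, 0]
    - [0, 0, -3.5, 0, 0, -0.169, 0]
    - [0, -5, 0, 0, 0, 0, 0]
    - [0, -5, 0, 0, 0, 0, 0]
    - [1, -5, 0, 0, 0, 0, 0]
    - [1, -5, 0, 0, 0, 0, 0]
  grip_force: 60

```text
time_s: 1.1
eef_pos: [215.1, 360.3, 340.3]
orientation: [-0.2, 0.98, -0.0, -0.0]
wrist_force: [0.8, 0.0, 0.3]
width: 0.001
```

send_rows:
  increments:
    - [-1.7, -5, 0, 0, 0, 0, 0]
    - [-1.7, -5, 0, 0, 0, 0, 0]
    - [-1.7, -5, 0, 0, 0, 0, 0]
    - [-1.7, -5, 0, 0, 0, 0, 0]
    - [-1.7, -5, 0, 0, 0, 0, 0]
    - [-1.7, -5, 0, 0, 0, 0, 0]
    - [-1.7, -5, 0, 0, 0, 0, 0]
    - [-1.7, -5, 0, 0, 0, 0, 0]

```text
time_s: 2.1
eef_pos: [497.8, 45.9, 340.5]
orientation: [-0.2, 0.98, 0.0, -0.0]
wrist_force: [0.7, 0.6, -0.7]
width: -0.001
```

send_rows:
  increments:
    - [-2, -4.5, 0, 0, 0, 0, 0]
    - [-2, -4.6, 0, 0, 0, 0, 0]
    - [-2, 0, 0, 0, 0.1, 0, 0]
    - [-2, 0, 0, 0, 0.1, 0, 0]
    - [0, 0, 0, 0, 0.1, 0, 0]
    - [0, 0, 0, 0, 0.1, 0, 0]
    - [0, 0, 0, 0, 0, 0, 0]

```text
time_s: 2.98
eef_pos: [585.4, -3.5, 333.2]
orientation: [-0.196, 0.958, -0.038, -0.205]
wrist_force: [-0.1, 0.9, -0.2]
width: -0.0
```

```bash
cat >> geo.py <<'E'
V=[636.5,6.8,.405,.818,1.429]
def tobase(P,X):
    c,s=np.cos(P[2]),np.sin(P[2]); d=np.asarray(X)[:2]-P[:2]; return np.array([c*d[0]+s*d[1],-s*d[0]+c*d[1],X[2]])
E
python3 - <<'E'
from bench import bot
from geo import *
import cv2
s=bot.get_state();print(tobase(V,s["eef_pos"]))
ims=[]
for n,(x0,y0) in(("scene",(210,60)),("top",(215,125))):
    im=bot.snapshot(n)[:,:,::-1];c=bot.camera_info(n)
    S=4 if n=="scene" else 3
    cr=cv2.resize(im[y0:y0+(190 if S==4 else 130),x0:x0+(100 if 0 else 130)],None,fx=S,fy=S,interpolation=cv2.INTER_CUBIC)
    dot=lambda X,col:cv2.circle(cr,tuple(int(round(q)) for q in ((proj(c,X)+.5-[x0,y0])*S)),2,col,-1)
    for y in(-45,45):
        for r in(230,280):dot(lid(V,V[3],r,y,22),(0,0,255))
        dot(base(V,[-171.5,y,44]),(0,255,0))
    for y in(-23,23):dot(clip(V,V[3],V[4],42.5,y,11.5),(255,0,0));dot(clip(V,V[3],V[4],0,y,8),(255,0,0))
    dot(s["eef_pos"],(0,255,255))
    ims.append(cr[:600])
h=max(i.shape[0] for i in ims);ims=[np.pad(i,((0,h-i.shape[0]),(0,0),(0,0))) for i in ims]
o=np.hstack(ims)[:600,:];print(o.shape);o=cv2.resize(o,(int(o.shape[1]*.87),int(o.shape[0]*.87)));cv2.imwrite("pics/d1.png",o)
E
```

```text
[-51.06555889  10.68760746 333.15109183]
(600, 910, 3)
```

View pics/d1.png

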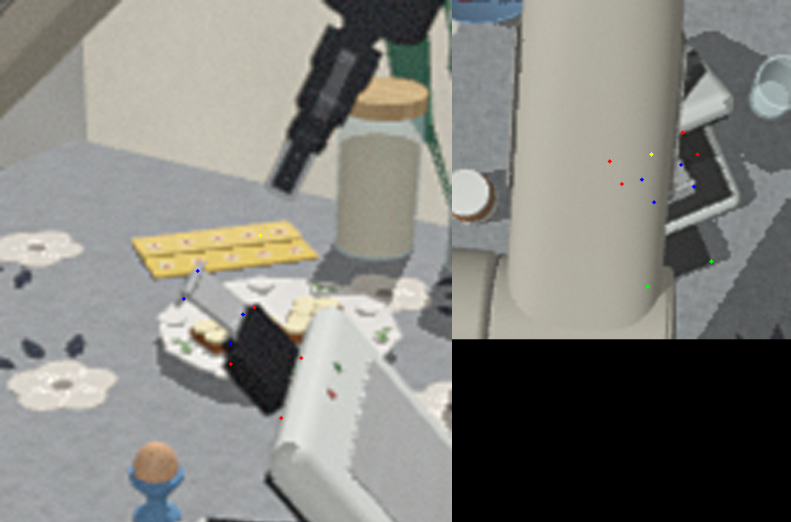

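```bash
python3 - <<'E'
from bench import bot
from geo import *
import cv2
from scipy.spatial.transform import Rotation as R
c=bot.camera_info("scene");print(proj(c,np.array([154.7,553.3,200.])),proj(c,np.array([154.7,553.3,232])))
s=bot.get_state();p=s["eef_pos"];T=R.from_quat(s["orientation"]).as_matrix()
for k in(0,-19,-40):print(k,proj(c,p+T[:,2]*k))
im=bot.snapshot("scene")[:,:,::-1];a=cv2.resize(im[60:160,255:355],None,fx=4,fy=4)
w=bot.snapshot("wrist")[:,:,::-1];w=cv2.resize(w,None,fx=.7,fy=.7)
o=np.zeros((400,792,3),np.uint8);o[:,:400]=a;o[:294,400:]=w;cv2.imwrite("pics/d2.png",o)
E
```

```text
[267.52348427  89.92423767] [267.47630876  81.56921637]
0 [283.70337078 124.23722159]
-19 [287.12996495 117.21148453]
-40 [291.00096855 109.27455001]
```

View pics/d2.png

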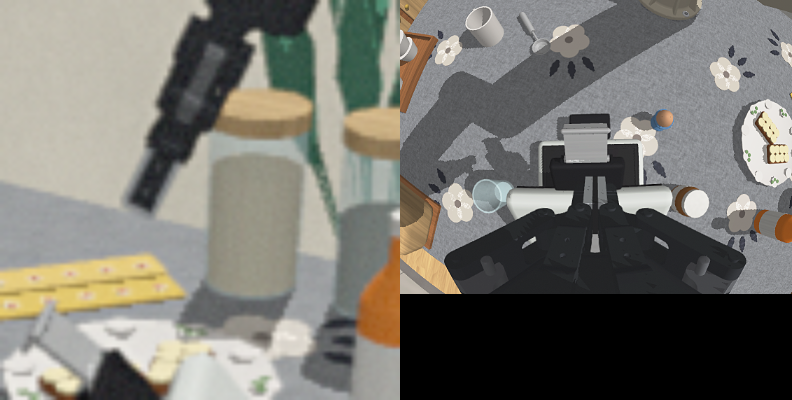

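```bash
cat >> geo.py <<'E'
def fish(c,X):
    p=c["R"]@X+c["t"];K=c["K"];rho=np.hypot(p[0],p[1]);t=np.arctan2(rho,p[2]);return np.array([K[0,2]+K[0,0]*t*p[0]/rho,K[1,2]+K[1,1]*t*p[1]/rho])
E
python3 - <<'E'
from bench import bot
from geo import *
from scipy.spatial.transform import Rotation as R
c=bot.camera_info("wrist");s=bot.get_state();p=s["eef_pos"];T=R.from_quat(s["orientation"]).as_matrix()
print("cam in tool",T.T@(-c["R"].T@c["t"]-p),"axis",T.T@c["R"][2])
for k in(0,-19,-32):print(k,fish(c,p+T[:,2]*k), [fish(c,p+T[:,2]*k+T[:,0]*11*a) for a in(1,-1)])
for y in(-23,23):print("lip",fish(c,clip(V,V[3],V[4],42.5,y,11.5)))
for y in(-45,45):print("lower",fish(c,base(V,[-171.5,y,44])),"base corner",fish(c,base(V,[-115,y*2.6,40])))
print("egg",fish(c,np.array([421,94,65.])))
d=32*T[:,2]
for y in(-23,23):print("lip if pose -32",fish(c,clip(V,V[3],V[4],42.5,y,11.5)+d))
E
```

```text
cam in tool [  77.57104857   -0.82989087 -173.69584331] axis [-0.30247843 -0.00118794  0.95315549]
0 [280.22213334 242.99115378] [array([280.25965774, 225.42398363]), array([280.18293104, 259.75043483])]
-19 [280.35954542 257.55488611] [array([280.40751999, 238.55725998]), array([280.30989749, 275.50215173])]
-32 [280.46883657 269.28794559] [array([280.5264188 , 249.23318219]), array([280.40975117, 288.07563115])]
lip [233.78338796 183.69313013]
lip [296.69273915 183.39464791]
lower [242.67542791 163.28998026] base corner [196.84723865 200.1082457 ]
lower [300.95256486 163.0268306 ] base corner [347.42465811 199.62763879]
egg [380.12810036 165.94366745]
lip if pose -32 [238.94432156 174.58118   ]
lip if pose -32 [294.63117672 174.29536903]
```

```bash
cat >> geo.py <<'E'
TIP=30
def rows(start_tip,start_tilt,wps):
    """tip waypoints (base x,z,tilt) -> rows (tool x,z cm, rot y)"""
    def tcp(x,z,a): return np.array([x-TIP*np.sin(a),z-TIP*np.cos(a)])
    p=tcp(*start_tip,start_tilt);a=start_tilt;out=[]
    for x,z,b in wps:
        q=tcp(x,z,b); d=q-p
        tx=np.array([-np.cos(a),np.sin(a)]);tz=np.array([-np.sin(a),-np.cos(a)])
        rx,rz,ra=round(d@tx/10,2),round(d@tz/10,2),round(b-a,3)
        out.append([rx,0,rz,0,ra,0,0]); p=p+10*(rx*tx+rz*tz);a+=ra
    return out
def hp(th,r,h): return (115-r*np.cos(th)+h*np.sin(th),46+r*np.sin(th)+h*np.cos(th))
def now(s,P=V):
    from scipy.spatial.transform import Rotation as R
    T=R.from_quat(s["orientation"]).as_matrix();b=tobase(P,s["eef_pos"]-TIP*T[:,2]);z=T[:,2]
    a=np.arctan2(-(z[0]*np.cos(P[2])+z[1]*np.sin(P[2])),-z[2]);return (b[0],b[2]),a,b[1]
E
python3 - <<'E'
from bench import bot
from geo import *
s=bot.get_state();t,a,y=now(s);print(t,a,y,s["wrist_force"])
w=[(t[0]+(hp(.818,256,47)[0]-t[0])*k,t[1]+(hp(.818,256,47)[1]-t[1])*k,.41) for k in(.33,.67,1)]
w+=[(*hp(.818,256,h),.41) for h in(41,35,31,28,25.5)]
for r in rows(t,a,w):print(r)
print()
ths=list(np.arange(.78,.1,-.04))+list(np.arange(.085,-.02,-.015))
w2=[(*hp(q,256,20+11*np.sin(q/2)),q/2) for q in ths]
for q,r in zip(ths,rows(w[-1][:2],.41,w2)):print(round(q,3),r)
E
```

```text
(np.float64(-41.08031695362396), np.float64(369.894109810583)) 0.40748416008432514 10.439673694839321 [ 0.11975025 -0.3197832   0.37984777]
[np.float64(-1.83), 0, np.float64(2.98), 0, np.float64(0.003), 0, 0]
[np.float64(-1.9), 0, np.float64(3.06), 0, np.float64(-0.0), 0, 0]
[np.float64(-1.85), 0, np.float64(2.97), 0, np.float64(-0.0), 0, 0]
[np.float64(0.24), 0, np.float64(0.56), 0, np.float64(-0.0), 0, 0]
[np.float64(0.24), 0, np.float64(0.55), 0, np.float64(-0.0), 0, 0]
[np.float64(0.15), 0, np.float64(0.36), 0, np.float64(-0.0), 0, 0]
[np.float64(0.12), 0, np.float64(0.28), 0, np.float64(-0.0), 0, 0]
[np.float64(0.1), 0, np.float64(0.23), 0, np.float64(-0.0), 0, 0]

0.78 [np.float64(0.45), 0, np.float64(0.99), 0, np.float64(-0.02), 0, 0]
0.74 [np.float64(0.4), 0, np.float64(0.93), 0, np.float64(-0.02), 0, 0]
0.7 [np.float64(0.39), 0, np.float64(0.95), 0, np.float64(-0.02), 0, 0]
0.66 [np.float64(0.37), 0, np.float64(0.96), 0, np.float64(-0.02), 0, 0]
0.62 [np.float64(0.35), 0, np.float64(0.96), 0, np.float64(-0.02), 0, 0]
0.58 [np.float64(0.33), 0, np.float64(0.98), 0, np.float64
[... 706 characters left out ...]
03), 0, np.float64(-0.02), 0, 0]
0.14 [np.float64(0.1), 0, np.float64(1.04), 0, np.float64(-0.02), 0, 0]
0.085 [np.float64(0.09), 0, np.float64(1.43), 0, np.float64(-0.027), 0, 0]
0.07 [np.float64(0.02), 0, np.float64(0.39), 0, np.float64(-0.008), 0, 0]
0.055 [np.float64(0.02), 0, np.float64(0.39), 0, np.float64(-0.007), 0, 0]
0.04 [np.float64(0.02), 0, np.float64(0.39), 0, np.float64(-0.008), 0, 0]
0.025 [np.float64(0.01), 0, np.float64(0.4), 0, np.float64(-0.007), 0, 0]
0.01 [np.float64(0.01), 0, np.float64(0.39), 0, np.float64(-0.008), 0, 0]
-0.005 [np.float64(0.0), 0, np.float64(0.39), 0, np.float64(-0.007), 0, 0]
-0.02 [np.float64(0.01), 0, np.float64(0.39), 0, np.float64(-0.008), 0, 0]
```

```bash
python3 - <<'E'
from bench import bot
from geo import *
for i in range(3):
    s=bot.get_state();print(s["time_s"],s["eef_pos"],s["q"],np.abs(s["dq"]).max())
    c=bot.camera_info("wrist");print(-c["R"].T@c["t"])
E
```

```text
3.175 [583.65900367  -4.37452535 342.35067273] [-0.04813929  0.86933382  1.26483552  2.33800765 -0.17102721 -0.41782552] 0.021899466950108738
[581.97257764  -6.4982489  532.56331175]
3.175 [583.65900367  -4.37452535 342.35067273] [-0.04813929  0.86933382  1.26483552  2.33800765 -0.17102721 -0.41782552] 0.021899466950108738
[581.97257764  -6.4982489  532.56331175]
3.175 [583.65900367  -4.37452535 342.35067273] [-0.04813929  0.86933382  1.26483552  2.33800765 -0.17102721 -0.41782552] 0.021899466950108738
[581.97257764  -6.4982489  532.56331175]
```

send_rows:
  increments:
    - [-0.8, 0, 1.8, 0, -0.1, 0, 0]
    - [-0.6, -0.5, 1.9, 0, -0.1, 0, 0]
    - [0, -0.5, 0, 0, 0, 0, 0]

```text
time_s: 3.55
eef_pos: [585.1, -14.0, 310.8]
orientation: [-0.197, 0.972, -0.022, -0.123]
wrist_force: [-0.1, 0.0, 1.1]
width: -0.002
```

```bash
cat > plan.py <<'E'
from bench import bot
from geo import *
s=bot.get_state();t,a,y=now(s);print(np.round(t,1),a,y,s["q"].round(3),s["wrist_force"].round(2))
T0=.2
tl=lambda q:min(T0,q/2)
g=hp(.818,256,47)
w=[(t[0]+(g[0]-t[0])*k,t[1]+(g[1]-t[1])*k,T0) for k in(.5,1)]
w+=[(*hp(.818,256,h),T0) for h in(42,38,34,31,28)]
for r in rows(t,a,w):print([float(k) for k in r])
print()
ths=list(np.arange(.78,.14,-.04))+list(np.arange(.12,.08,-.02))+list(np.arange(.075,-.02,-.015))
w2=[(*hp(q,256,20+11*np.sin(q-tl(q))),tl(q)) for q in ths]
for q,r in zip(ths,rows(w[-1][:2],T0,w2)):print(round(q,3),[float(k) for k in r])
E
python3 plan.py
```

```text
[-48.  339.8] 0.25082775499398985 0.8541835624483767 [-0.097  0.589  0.709  1.915 -0.113 -0.485] [-0.11  0.03  1.05]
[-2.16, 0.0, 3.35, 0.0, -0.051, 0.0, 0.0]
[-1.83, 0.0, 3.45, 0.0, 0.0, 0.0, 0.0]
[0.29, 0.0, 0.4, 0.0, 0.0, 0.0, 0.0]
[0.23, 0.0, 0.33, 0.0, 0.0, 0.0, 0.0]
[0.23, 0.0, 0.33, 0.0, 0.0, 0.0, 0.0]
[0.17, 0.0, 0.24, 0.0, 0.0, 0.0, 0.0]
[0.18, 0.0, 0.24, 0.0, 0.0, 0.0, 0.0]

0.78 [0.74, 0.0, 0.91, 0.0, 0.0, 0.0, 0.0]
0.74 [0.66, 0.0, 0.84, 0.0, 0.0, 0.0, 0.0]
0.7 [0.61, 0.0, 0.87, 0.0, 0.0, 0.0, 0.0]
0.66 [0.58, 0.0, 0.9, 0.0, 0.0, 0.0, 0.0]
0.62 [0.54, 0.0, 0.92, 0.0, 0.0, 0.0, 0.0]
0.58 [0.51, 0.0, 0.94, 0.0, 0.0, 0.0, 0.0]
0.54 [0.46, 0.0, 0.97, 0.0, 0.0, 0.0, 0.0]
0.5 [0.43, 0.0, 0.98, 0.0, 0.0, 0.0, 0.0]
0.46 [0.38, 0.0, 1.0, 0.0, 0.0, 0.0, 0.0]
0.42 [0.34, 0.0, 1.01, 0.0, 0.0, 0.0, 0.0]
0.38 [0.27, 0.0, 1.02, 0.0, -0.01, 0.0, 0.0]
0.34 [0.2, 0.0, 1.01, 0.0, -0.02, 0.0, 0.0]
0.3 [0.18, 0.0, 1.02, 0.0, -0.02, 0.0, 0.0]
0.26 [0.17, 0.0, 1.03, 0.0, -0.02, 0.0, 0.0]
0.22 [0.13, 0.0, 1.03, 0.0, -0.02, 0.0, 0.0]
0.18 [0.12, 0.0, 1.03, 0.0, -0.02, 0.0, 0.0]
0.12 [0.13, 0.0, 1.56, 0.0, -0.03, 0.0, 0.0]
0.1 [0.04, 0.0, 0.52, 0.0, -0.01, 0.0, 0.0]
0.075 [0.04, 0.0, 0.65, 0.0, -0.013, 0.0, 0.0]
0.06 [0.02, 0.0, 0.39, 0.0, -0.007, 0.0, 0.0]
0.045 [0.01, 0.0, 0.39, 0.0, -0.008, 0.0, 0.0]
0.03 [0.02, 0.0, 0.39, 0.0, -0.007, 0.0, 0.0]
0.015 [0.01, 0.0, 0.4, 0.0, -0.008, 0.0, 0.0]
0.0 [0.01, 0.0, 0.39, 0.0, -0.007, 0.0, 0.0]
-0.015 [0.0, 0.0, 0.39, 0.0, -0.008, 0.0, 0.0]
```

send_rows:
  increments:
    - [-1.1, 0, 1.7, 0, -0.05, 0, 0]
    - [-1.0, 0, 1.7, 0, 0, 0, 0]
    - [-1.0, 0, 1.7, 0, 0, 0, 0]
    - [-0.9, 0, 1.7, 0, 0, 0, 0]
    - [0, 0, 0, 0, 0, 0, 0]

```text
time_s: 4.18
eef_pos: [615.7, -3.9, 237.1]
orientation: [-0.198, 0.975, -0.018, -0.095]
wrist_force: [-0.6, -0.3, -0.5]
width: -0.001
```

```bash
python3 - <<'E'
from bench import bot
from geo import *
import cv2
s=bot.get_state();print(now(s),s["wrist_force"])
im=bot.snapshot("scene")[:,:,::-1];a=cv2.resize(im[100:200,250:350],None,fx=4,fy=4,interpolation=cv2.INTER_CUBIC)
w=bot.snapshot("wrist")[:,:,::-1];w=w[120:320,180:380];w=cv2.resize(w,None,fx=2,fy=2)
cv2.imwrite("pics/e1.png",np.hstack([a,w]))
E
```

```text
((np.float64(-17.557944085260154), np.float64(266.5719461007304)), np.float64(0.19381773330747085), np.float64(-1.7524650052275232)) [-0.60023925 -0.33348232 -0.50423532]
```

View pics/e1.png

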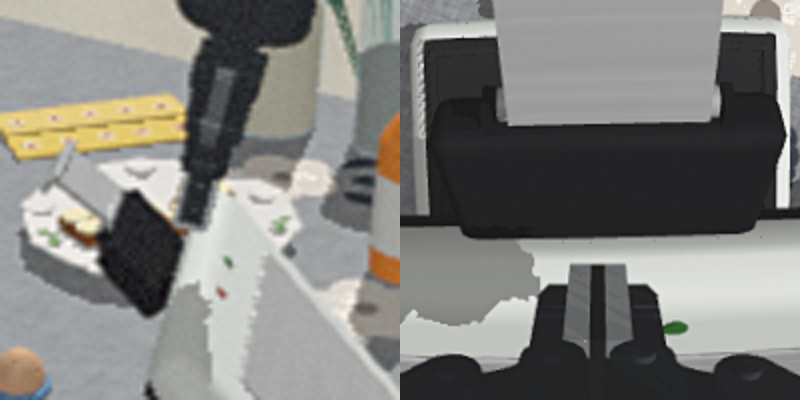

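```bash
sed -i 's/256/262/g; s/(42,38,34,31,28)/(41,35,31,28)/; s/(.5,1)/(1,)/' plan.py; sed -i 's/%s//' plan.py; python3 plan.py; python3 - <<'E'
from bench import bot
from geo import *
from scipy.spatial.transform import Rotation as R
s=bot.get_state();T=R.from_quat(s["orientation"]).as_matrix();c=bot.camera_info("scene")
for k in(0,-20,-30,-40):print(k,proj(c,s["eef_pos"]+k*T[:,2]))
E
```

```text
[-17.9 267.2] 0.1929568617645831 -1.6196151133453824 [-0.089  0.574  0.517  1.685 -0.089 -0.483] [ 0.51  0.36 -0.15]
[1.23, 0.0, 0.02, 0.0, 0.007, 0.0, 0.0]
[0.35, 0.0, 0.49, 0.0, 0.0, 0.0, 0.0]
[0.35, 0.0, 0.48, 0.0, 0.0, 0.0, 0.0]
[0.23, 0.0, 0.33, 0.0, 0.0, 0.0, 0.0]
[0.17, 0.0, 0.25, 0.0, 0.0, 0.0, 0.0]

0.78 [0.76, 0.0, 0.93, 0.0, 0.0, 0.0, 0.0]
0.74 [0.66, 0.0, 0.86, 0.0, 0.0, 0.0, 0.0]
0.7 [0.63, 0.0, 0.89, 0.0, 0.0, 0.0, 0.0]
0.66 [0.59, 0.0, 0.92, 0.0, 0.0, 0.0, 0.0]
0.62 [0.55, 0.0, 0.94, 0.0, 0.0, 0.0, 0.0]
0.58 [0.52, 0.0, 0.97, 0.0, 0.0, 0.0, 0.0]
0.54 [0.47, 0.0, 0.98, 0.0, 0.0, 0.0, 0.0]
0.5 [0.43, 0.0, 1.01, 0.0, 0.0, 0.0, 0.0]
0.46 [0.39, 0.0, 1.02, 0.0, 0.0, 0.0, 0.0]
0.42 [0.35, 0.0, 1.04, 0.0, 0.0, 0.0, 0.0]
0.38 [0.27, 0.0, 1.04, 0.0, -0.01, 0.0, 0.0]
0.34 [0.21, 0.0, 1.04, 0.0, -0.02, 0.0, 0.0]
0.3 [0.18, 0.0, 1.04, 0.0, -0.02, 0.0, 0.0]
0.26 [0.17, 0.0, 1.05, 0.0, -0.02, 0.0, 0.0]
0.22 [0.14, 0.0, 1.05, 0.0, -0.02, 0.0, 0.0]
0.18 [0.12, 0.0, 1.06, 0.0, -0.02, 0.0, 0.0]
0.12 [0.13, 0.0, 1.6, 0.0, -0.03, 0.0, 0.0]
0.1 [0.04, 0.0, 0.53, 0.0, -0.01, 0.0, 0.0]
0.075 [0.04, 0.0, 0.66, 0.0, -0.013, 0.0, 0.0]
0.06 [0.02, 0.0, 0.4, 0.0, -0.007, 0.0, 0.0]
0.045 [0.01, 0.0, 0.4, 0.0, -0.008, 0.0, 0.0]
0.03 [0.02, 0.0, 0.4, 0.0, -0.007, 0.0, 0.0]
0.015 [0.01, 0.0, 0.41, 0.0, -0.008, 0.0, 0.0]
0.0 [0.01, 0.0, 0.4, 0.0, -0.007, 0.0, 0.0]
-0.015 [0.0, 0.0, 0.4, 0.0, -0.008, 0.0, 0.0]
0 [294.30622606 167.73574126]
-20 [296.14505228 160.41292363]
-30 [297.07912104 156.69315117]
-40 [298.02316899 152.93363824]
```

send_rows:
  increments:
    - [0.6, 0, 0, 0, 0, 0, 0]
    - [0.65, 0.1, 0, 0, 0, 0, 0]
    - [0.35, 0, 0.5, 0, 0, 0, 0]
    - [0.35, 0, 0.5, 0, 0, 0, 0]
    - [0.25, 0, 0.35, 0, 0, 0, 0]
    - [0.2, 0, 0.25, 0, 0, 0, 0]

```text
time_s: 5.03
eef_pos: [588.7, -13.1, 223.9]
orientation: [-0.198, 0.975, -0.018, -0.096]
wrist_force: [1.2, 0.3, 1.9]
width: 0.003
```

send_rows:
  increments:
    - [0.75, 0, 0.9, 0, 0, 0, 0]
    - [0.65, 0, 0.85, 0, 0, 0, 0]
    - [0.6, 0, 0.9, 0, 0, 0, 0]

```text
time_s: 5.4
eef_pos: [566.2, -23.0, 201.6]
orientation: [-0.198, 0.975, -0.018, -0.096]
wrist_force: [1.2, -0.9, 1.1]
width: 0.003
```

```bash
python3 - <<'E'
from bench import bot
from geo import *
s=bot.get_state();print(now(s),s["wrist_force"],s["ft_torque"])
E
```

```text
((np.float64(-70.53491934478228), np.float64(231.0146441619087)), np.float64(0.1953179497406891), np.float64(0.17945115873461148)) [ 1.19703541 -0.91680439  1.06362812] [-0.16051071 -0.42629071  0.01815999]
```

send_rows:
  increments:
    - [0.6, 0, 0.9, 0, 0, 0, 0]
    - [0.55, 0, 0.95, 0, 0, 0, 0]
    - [0.5, 0, 0.95, 0, 0, 0, 0]
    - [0.47, 0, 1, 0, 0, 0, 0]
    - [0.43, 0, 1, 0, 0, 0, 0]
    - [0.4, 0, 1, 0, 0, 0, 0]
    - [0.35, 0, 1.05, 0, 0, 0, 0]
    - [0.27, 0, 1.05, 0, -0.01, 0, 0]

```text
time_s: 6.4
eef_pos: [519.0, -42.2, 130.5]
orientation: [-0.199, 0.976, -0.016, -0.092]
wrist_force: [1.5, 0.4, 2.2]
width: -0.001
```

send_rows:
  increments:
    - [0.2, 0, 1.05, 0, -0.02, 0, 0]
    - [0.18, 0, 1.05, 0, -0.02, 0, 0]
    - [0.17, 0, 1.05, 0, -0.02, 0, 0]
    - [0.14, 0, 1.05, 0, -0.02, 0, 0]
    - [0.12, 0, 1.05, 0, -0.02, 0, 0]
    - [0.07, 0, 0.8, 0, -0.02, 0, 0]
    - [0.06, 0, 0.6, 0, -0.01, 0, 0]
    - [0.04, 0, 0.5, 0, -0.01, 0, 0]

```text
time_s: 7.4
eef_pos: [501.3, -49.0, 61.2]
orientation: [-0.199, 0.98, -0.002, -0.023]
wrist_force: [-0.8, -0.3, 0.7]
width: -0.002
```

```bash
python3 - <<'E'
from bench import bot
from geo import *
s=bot.get_state();print(now(s),s["wrist_force"],s["ft_torque"])
E
```

```text
((np.float64(-144.79482010141504), np.float64(91.13994123572841)), np.float64(0.046749899078102196), np.float64(1.8350225281221455)) [-0.8254041  -0.26450622  0.71468859] [-0.00249187  0.12096572 -0.03150812]
```

send_rows:
  increments:
    - [0.02, 0, 0.4, 0, -0.007, 0, 0]
    - [0.02, 0, 0.4, 0, -0.007, 0, 0]
    - [0.02, 0, 0.4, 0, -0.007, 0, 0]
    - [0.01, 0, 0.3, 0, -0.007, 0, 0]
    - [0.01, 0, 0.3, 0, -0.007, 0, 0]

```text
time_s: 8.02
eef_pos: [500.9, -49.6, 43.6]
orientation: [-0.199, 0.98, 0.001, -0.006]
wrist_force: [-0.7, 0.6, 0.7]
width: -0.002
```

send_rows:
  increments:
    - [0, 0, 0.2, 0, -0.007, 0, 0]
    - [0, 0, 0.2, 0, 0, 0, 0]

```text
time_s: 8.28
eef_pos: [500.7, -49.6, 39.7]
orientation: [-0.199, 0.98, 0.002, -0.002]
wrist_force: [-0.3, 0.1, 0.2]
width: -0.002
```

send_rows:
  increments:
    - [0, 0, 0.2, 0, 0, 0, 0]
    - [0, 0, 0, 0, 0, 0, 0]

```text
time_s: 8.52
eef_pos: [500.8, -49.5, 37.7]
orientation: [-0.199, 0.98, 0.002, -0.002]
wrist_force: [-0.0, 0.7, 0.7]
width: -0.001
```

send_rows:
  increments:
    - [0, 0, 0.15, 0, 0, 0, 0]
    - [0, 0, 0.15, 0, 0, 0, 0]

```text
time_s: 8.78
eef_pos: [501.0, -49.6, 37.3]
orientation: [-0.199, 0.98, 0.001, -0.002]
wrist_force: [-10.4, 0.6, 30.7]
width: 0.002
```

send_rows:
  increments:
    - [0, 0, 0.1, 0, 0, 0, 0]
    - [0, 0, 0.1, 0, 0, 0, 0]

```text
time_s: 9.02
eef_pos: [501.1, -49.7, 37.2]
orientation: [-0.199, 0.98, 0.001, -0.001]
wrist_force: [-14.5, 2.7, 44.5]
width: -0.002
```

```bash
python3 - <<'E'
from bench import bot
from geo import *
import cv2
s=bot.get_state();print(now(s),s["wrist_force"],s["ft_torque"])
im=bot.snapshot("scene")[:,:,::-1];a=cv2.resize(im[165:285,220:370],None,fx=5,fy=5,interpolation=cv2.INTER_CUBIC)
cv2.imwrite("pics/f1.png",a)
E
```

```text
((np.float64(-146.63540005328136), np.float64(67.18736652136829)), np.float64(0.002443573129057572), np.float64(1.3902033932977034)) [-14.54560453   2.71926973  44.4653302 ] [0.52868228 3.01005548 0.00310783]
```

View pics/f1.png

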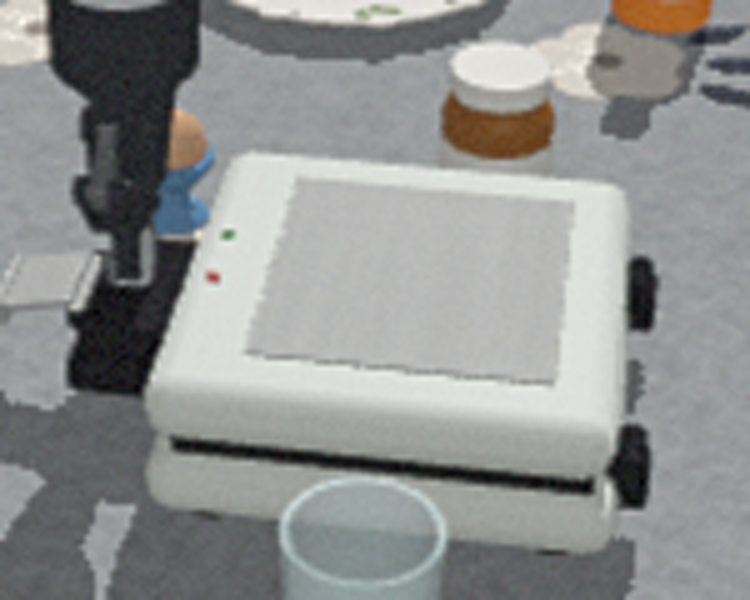

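send_rows:
  increments:
    - [0, 0, -0.3, 0, 0, 0, 0]
    - [0, 0, -1.5, 0, 0, 0, 0]
    - [0, 0, -2.5, 0, 0, 0, 0]

```text
time_s: 9.45
eef_pos: [500.3, -49.4, 75.9]
orientation: [-0.199, 0.98, 0.002, -0.003]
wrist_force: [0.0, -0.4, -0.1]
width: -0.001
```

```bash
cat > plan2.py <<'E'
from bench import bot
from geo import *
s=bot.get_state();t,a,y=now(s);print(np.round(t,1),a,y,s["q"].round(3),s["wrist_force"].round(2))
A=-.3
def corner(c,L=36,o=12): return (-170-(L*np.sin(c)+o*np.cos(c))-10.5, 60-L*np.cos(c)+o*np.sin(c)-3.3,A)
st=corner(1.9)
w=[(t[0]+(st[0]-t[0])*k,110,A*k) for k in(.5,1)]+[(st[0],95,A),(st[0],82,A)]
cs=[1.7,1.6,1.5,1.4,1.3,1.2,1.1,1,.9,.8,.7,.6,.5,.4,.3]
w+=[corner(c) for c in cs]
for r,p in zip(rows(t,a,w),w):print(np.round(p,1),[float(k) for k in r])
E
python3 plan2.py
```

```text
[-147.1  105.9] 0.005483950651687424 1.8151072087986506 [-0.259  0.257 -0.349  0.972  0.001 -0.66 ] [ 0.01 -0.39 -0.15]
[-178.9  110.    -0.2] [2.72, 0.0, -0.43, 0.0, -0.155, 0.0, 0.0]
[-210.7  110.    -0.3] [2.69, 0.0, -0.51, 0.0, -0.15, 0.0, 0.0]
[-210.7   95.    -0.3] [0.44, 0.0, 1.44, 0.0, -0.0, 0.0, 0.0]
[-210.7   82.    -0.3] [0.39, 0.0, 1.24, 0.0, -0.0, 0.0, 0.0]
[-214.7   73.2   -0.3] [0.63, 0.0, 0.72, 0.0, -0.0, 0.0, 0.0]
[-216.1   69.7   -0.3] [0.25, 0.0, 0.29, 0.0, -0.0, 0.0, 0.0]
[-217.3   66.1   -0.3] [0.21, 0.0, 0.31, 0.0, -0.0, 0.0, 0.0]
[-218.    62.4   -0.3] [0.18, 0.0, 0.33, 0.0, -0.0, 0.0, 0.0]
[-218.4   58.6   -0.3] [0.15, 0.0, 0.35, 0.0, -0.0, 0.0, 0.0]
[-218.4   54.8   -0.3] [0.11, 0.0, 0.37, 0.0, -0.0, 0.0, 0.0]
[-218.    51.1   -0.3] [0.08, 0.0, 0.37, 0.0, -0.0, 0.0, 0.0]
[-217.3   47.3   -0.3] [0.04, 0.0, 0.37, 0.0, -0.0, 0.0, 0.0]
[-216.2   43.7   -0.3] [-0.0, 0.0, 0.38, 0.0, -0.0, 0.0, 0.0]
[-214.7   40.2   -0.3] [-0.04, 0.0, 0.38, 0.0, -0.0, 0.0, 0.0]
[-212.9   36.9   -0.3] [-0.08, 0.0, 0.37, 0.0, -0.0, 0.0, 0.0]
[-210.7   33.8   -0.3] [-0.11, 0.0, 0.37, 0.0, -0.0, 0.0, 0.0]
[-208.3   30.9   -0.3] [-0.15, 0.0, 0.34, 0.0, -0.0, 0.0, 0.0]
[-205.6   28.2   -0.3] [-0.18, 0.0, 0.34, 0.0, -0.0, 0.0, 0.0]
[-202.6   25.9   -0.3] [-0.21, 0.0, 0.31, 0.0, -0.0, 0.0, 0.0]
```

send_rows:
  increments:
    - [2.7, 0, -0.4, 0, -0.15, 0, 0]
    - [2.7, 0, -0.5, 0, -0.15, 0, 0]
    - [0.4, 0, 1.4, 0, 0, 0, 0]
    - [0.4, 0, 1.2, 0, 0, 0, 0]
    - [0.6, 0, 0.7, 0, 0, 0, 0]
    - [0.25, 0, 0.3, 0, 0, 0, 0]
    - [0.2, 0, 0.3, 0, 0, 0, 0]
    - [0.2, 0, 0.35, 0, 0, 0, 0]

```text
time_s: 10.45
eef_pos: [444.6, -73.5, 34.2]
orientation: [-0.197, 0.969, 0.031, 0.144]
wrist_force: [-0.6, 0.2, 0.7]
width: 0.003
```

send_rows:
  increments:
    - [0.15, 0, 0.35, 0, 0, 0, 0]
    - [0.1, 0, 0.4, 0, 0, 0, 0]
    - [0.1, 0, 0.4, 0, 0, 0, 0]

```text
time_s: 10.82
eef_pos: [444.3, -73.6, 22.1]
orientation: [-0.197, 0.969, 0.031, 0.144]
wrist_force: [1.0, 0.4, 1.6]
width: -0.001
```

```bash
python3 - <<'E'
from bench import bot
from geo import *
import cv2
s=bot.get_state();print(now(s),s["wrist_force"],s["ft_torque"])
im=bot.snapshot("scene")[:,:,::-1];a=cv2.resize(im[160:260,190:290],None,fx=4,fy=4,interpolation=cv2.INTER_CUBIC)
w=bot.snapshot("wrist")[:,:,::-1];w=w[160:360,180:380];w=cv2.resize(w,None,fx=2,fy=2)
cv2.imwrite("pics/g1.png",np.hstack([a,w]))
E
```

```text
((np.float64(-217.0393799610275), np.float64(50.804162276405336)), np.float64(-0.29619370007541734), np.float64(1.7532648721540056)) [1.01911958 0.44280749 1.61119083] [-0.05619645  0.15843084  0.02723937]
```

View pics/g1.png

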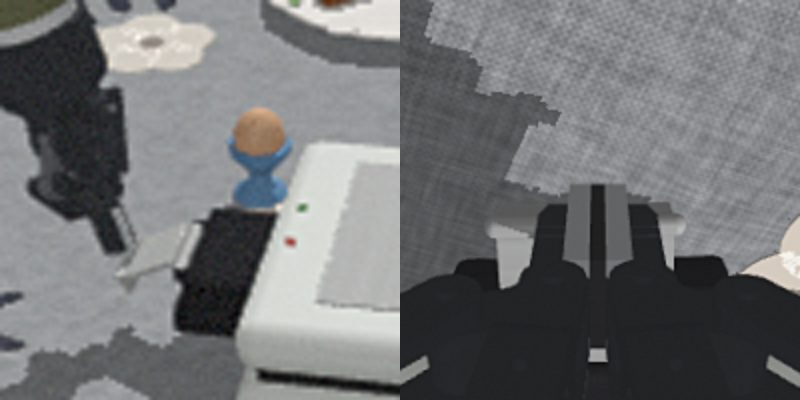

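send_rows:
  increments:
    - [0.05, 0, 0.35, 0, 0, 0, 0]
    - [0, 0, 0.4, 0, 0, 0, 0]
    - [-0.05, 0, 0.4, 0, 0, 0, 0]
    - [-0.1, 0, 0.35, 0, 0, 0, 0]
    - [-0.1, 0, 0.35, 0, 0, 0, 0]
    - [-0.15, 0, 0.35, 0, 0, 0, 0]
    - [-0.2, 0, 0.35, 0, 0, 0, 0]
    - [-0.2, 0, 0.3, 0, 0, 0, 0]

```text
time_s: 11.92
eef_pos: [458.4, -67.2, -3.1]
orientation: [-0.197, 0.969, 0.031, 0.144]
wrist_force: [-0.3, -0.3, 1.1]
width: -0.003
```

```bash
python3 - <<'E'
from bench import bot
from geo import *
import cv2
s=bot.get_state();print(now(s),s["wrist_force"],s["ft_torque"])
im=bot.snapshot("scene")[:,:,::-1];a=cv2.resize(im[160:260,190:290],None,fx=4,fy=4,interpolation=cv2.INTER_CUBIC)
w=bot.snapshot("wrist")[:,:,::-1];w=w[160:360,180:380];w=cv2.resize(w,None,fx=2,fy=2)
cv2.imwrite("pics/g2.png",np.hstack([a,w]))
E
```

```text
((np.float64(-201.587940685289), np.float64(25.60097300373928)), np.float64(-0.2957271080887907), np.float64(2.0614680880826484)) [-0.2666229  -0.28378742  1.06669488] [-0.07502462  0.32425209  0.00224202]
```

View pics/g2.png

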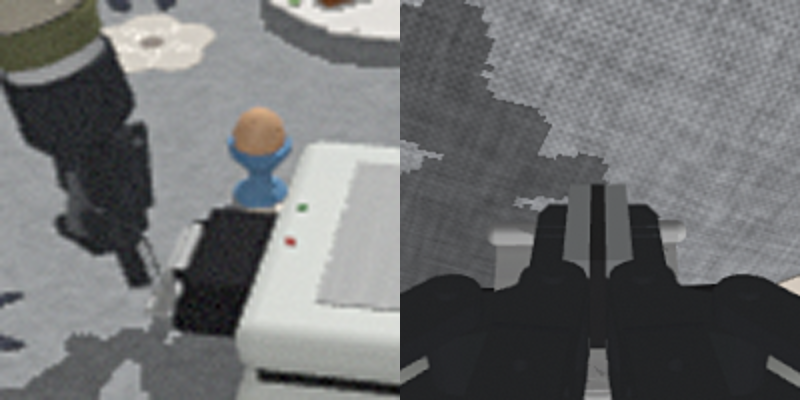

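send_rows:
  increments:
    - [-0.28, 0, 0.09, 0, 0, 0, 0]
    - [-0.28, 0, 0.09, 0, 0, 0, 0]
    - [-0.28, 0, 0.09, 0, 0, 0, 0]
    - [0, 0, 0, 0, 0, 0, 0]

```text
time_s: 12.52
eef_pos: [466.7, -63.8, -2.9]
orientation: [-0.197, 0.969, 0.031, 0.144]
wrist_force: [-0.6, -1.0, -0.8]
width: -0.003
```

send_rows:
  increments:
    - [-0.1, 0, 0.03, 0, 0, 0, 0]
    - [-0.1, 0, 0.03, 0, 0, 0, 0]

```text
time_s: 12.78
eef_pos: [468.2, -63.1, -3.1]
orientation: [-0.197, 0.969, 0.031, 0.144]
wrist_force: [-0.9, -0.2, -0.2]
width: 0.001
```

send_rows:
  increments:
    - [-0.1, 0, 0.03, 0, 0, 0, 0]
    - [0, 0, 0, 0, 0, 0, 0]

```text
time_s: 13.02
eef_pos: [469.2, -62.7, -3.1]
orientation: [-0.197, 0.969, 0.031, 0.144]
wrist_force: [-1.6, -0.3, -0.9]
width: -0.007
```

send_rows:
  increments:
    - [-0.1, 0, 0.03, 0, 0, 0, 0]
    - [0, 0, 0, 0, 0, 0, 0]

```text
time_s: 13.28
eef_pos: [469.5, -62.5, -3.2]
orientation: [-0.196, 0.97, 0.031, 0.143]
wrist_force: [-5.0, -2.5, 0.8]
width: 0.001
```

send_rows:
  increments:
    - [-0.1, 0, 0.03, 0, 0, 0, 0]
    - [0, 0, 0, 0, 0, 0, 0]

```text
time_s: 13.52
eef_pos: [469.6, -62.4, -3.4]
orientation: [-0.196, 0.97, 0.031, 0.142]
wrist_force: [-8.6, -3.7, 5.7]
width: 0.003
```

send_rows:
  increments:
    - [-0.1, 0, 0.03, 0, 0, 0, 0]
    - [0, 0, 0, 0, 0, 0, 0]

```text
time_s: 13.78
eef_pos: [469.8, -62.4, -3.6]
orientation: [-0.196, 0.97, 0.031, 0.142]
wrist_force: [-11.9, -6.7, 9.2]
width: 0.002
```

send_rows:
  increments:
    - [0.4, 0, -0.12, 0, 0, 0, 0]
    - [2, 0, -0.6, 0, 0, 0, 0]
    - [4, 0, -1.2, 0, 0, 0, 0]
    - [3, 0, -3, 0, 0, 0, 0]
    - [0, 0, 0, 0, 0, 0, 0]

```text
time_s: 14.4
eef_pos: [376.2, -103.6, 17.9]
orientation: [-0.195, 0.969, 0.03, 0.145]
wrist_force: [0.5, 0.1, 0.1]
width: 0.0
```

```bash
python3 - <<'E'
from bench import bot
from geo import *
import cv2
s=bot.get_state();print(now(s),s["wrist_force"])
im=bot.snapshot("scene")[:,:,::-1];a=cv2.resize(im[190:270,210:290],None,fx=5,fy=5,interpolation=cv2.INTER_CUBIC)
c=bot.camera_info("scene")
for cc,col in((0,(0,0,255)),(.16,(0,255,0))):
  for y in(-23,):
    for L,o in((42.5,11.5),(42.5,8),(0,8)):
        p=(proj(c,clip(V,0,cc,L,y,o))+.5-[210,190])*5;print(cc,L,o,p.round(0));cv2.circle(a,tuple(int(k) for k in p),2,col,-1)
w=bot.snapshot("wrist")[:,:,::-1];w=w[220:420,180:380];w=cv2.resize(w,None,fx=2,fy=2)
cv2.imwrite("pics/h1.png",np.hstack([a,w]))
E
```

```text
((np.float64(-291.4952360897018), np.float64(46.56714054319695)), np.float64(-0.29769560651068316), np.float64(1.0904234370343175)) [0.5012512  0.07667197 0.09769275]
0 42.5 11.5 [111. 256.]
0 42.5 8 [117. 256.]
0 0 8 [114. 190.]
0.16 42.5 11.5 [ 99. 251.]
0.16 42.5 8 [105. 252.]
0.16 0 8 [114. 188.]
```

View pics/h1.png

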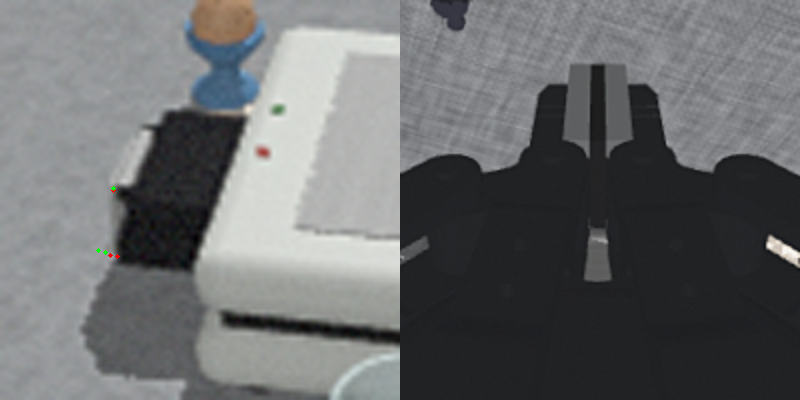

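send_rows:
  increments:
    - [-1.2, 0, 1.4, 0, 0, 0, 0]
    - [-1.3, 0, 1.4, 0, 0, 0, 0]
    - [-1.4, 0, 1.2, 0, 0, 0, 0]
    - [-1.5, 0, 1.1, 0, 0, 0, 0]
    - [-1.4, 0, 0.8, 0, 0, 0, 0]
    - [0, 0, 0, 0, 0, 0, 0]

```text
time_s: 15.25
eef_pos: [453.1, -69.3, -20.2]
orientation: [-0.198, 0.969, 0.032, 0.144]
wrist_force: [-0.6, -0.9, 0.1]
width: 0.0
```

```bash
python3 -c "
from bench import bot
from geo import *
s=bot.get_state();print(now(s),s['wrist_force'])"
```

```text
((np.float64(-207.30037684681693), np.float64(8.53493018413031)), np.float64(-0.296156986792665), np.float64(2.218516699279462)) [-0.57462613 -0.87108823  0.07076661]
```

send_rows:
  increments:
    - [-0.2, 0, -0.6, 0, 0, 0, 0]
    - [-0.5, 0, 0.15, 0, 0, 0, 0]
    - [-0.4, 0, 0.12, 0, 0, 0, 0]
    - [0, 0, 0, 0, 0, 0, 0]

```text
time_s: 15.75
eef_pos: [461.1, -66.5, -13.3]
orientation: [-0.197, 0.969, 0.031, 0.144]
wrist_force: [-0.5, 0.4, -0.4]
width: -0.001
```

send_rows:
  increments:
    - [-0.15, 0, 0.05, 0, 0, 0, 0]
    - [-0.15, 0, 0.05, 0, 0, 0, 0]
    - [0, 0, 0, 0, 0, 0, 0]

```text
time_s: 16.12
eef_pos: [463.7, -65.1, -13.7]
orientation: [-0.197, 0.969, 0.031, 0.144]
wrist_force: [-0.4, 0.2, 0.2]
width: 0.001
```

send_rows:
  increments:
    - [-0.15, 0, 0.05, 0, 0, 0, 0]
    - [0, 0, 0, 0, 0, 0, 0]

```text
time_s: 16.38
eef_pos: [465.2, -64.4, -13.7]
orientation: [-0.197, 0.969, 0.031, 0.144]
wrist_force: [-0.2, -0.0, 0.3]
width: -0.001
```

```bash
python3 -c "
from bench import bot
from geo import *
s=bot.get_state();print(now(s),s['wrist_force'])"
```

```text
((np.float64(-194.22536537114726), np.float64(15.040626904268134)), np.float64(-0.29594838592203615), np.float64(1.9355714943222182)) [-0.15042222 -0.02097867  0.28274387]
```

send_rows:
  increments:
    - [-0.15, 0, 0.05, 0, 0, 0, 0]
    - [0, 0, 0, 0, 0, 0, 0]

```text
time_s: 16.62
eef_pos: [466.5, -63.8, -13.8]
orientation: [-0.197, 0.969, 0.031, 0.144]
wrist_force: [0.1, 0.4, 0.1]
width: -0.001
```

send_rows:
  increments:
    - [-0.15, 0, 0.05, 0, 0, 0, 0]
    - [0, 0, 0, 0, 0, 0, 0]

```text
time_s: 16.88
eef_pos: [466.9, -63.6, -14.1]
orientation: [-0.196, 0.97, 0.031, 0.143]
wrist_force: [-5.7, -3.6, 4.4]
width: -0.002
```

send_rows:
  increments:
    - [-0.15, 0, 0.05, 0, 0, 0, 0]
    - [0, 0, 0, 0, 0, 0, 0]

```text
time_s: 17.12
eef_pos: [467.2, -63.4, -14.4]
orientation: [-0.196, 0.97, 0.031, 0.142]
wrist_force: [-11.2, -5.8, 9.6]
width: -0.001
```

```bash
python3 -c "
from bench import bot
from geo import *
s=bot.get_state();print(now(s),s['wrist_force'])"
```

```text
((np.float64(-191.895856114423), np.float64(14.389072270521174)), np.float64(-0.29085499367531614), np.float64(2.1240378852480006)) [-11.24734232  -5.77434104   9.63782176]
```

send_rows:
  increments:
    - [0.5, 0, -0.15, 0, 0, 0, 0]
    - [2, 0, -0.6, 0, 0, 0, 0]
    - [4, 0, -1.2, 0, 0, 0, 0]
    - [2, 0, -4, 0, 0, 0, 0]
    - [0, 0, -5, 0, 0, 0, 0]
    - [0, 0, -5, 0, 0.1, 0, 0]
    - [0, 0, -5, 0, 0.1, 0, 0]
    - [0, 0, 0, 0, 0.1, 0, 0]

```text
time_s: 18.12
eef_pos: [345.8, -119.1, 167.5]
orientation: [-0.199, 0.98, -0.002, -0.0]
wrist_force: [0.7, -0.4, -0.1]
width: 0.003
```

```bash
python3 - <<'E'
from bench import bot
from geo import *
import cv2
s=bot.get_state();print(now(s),s["wrist_force"])
im=bot.snapshot("scene")[:,:,::-1];a=cv2.resize(im[200:280,220:350],None,fx=6,fy=6,interpolation=cv2.INTER_CUBIC)[:,:400]
w=bot.snapshot("wrist")[:,:,::-1];w=cv2.resize(w,(400,300))
b=np.zeros((480,400,3),np.uint8);b[:300]=w
cv2.imwrite("pics/i1.png",np.hstack([a,b]))
E
```

```text
((np.float64(-316.71178918661394), np.float64(197.4876945392679)), np.float64(0.0011875842618837237), np.float64(-1.044755900577485)) [ 0.68957647 -0.4232961  -0.08389287]
```

View pics/i1.png

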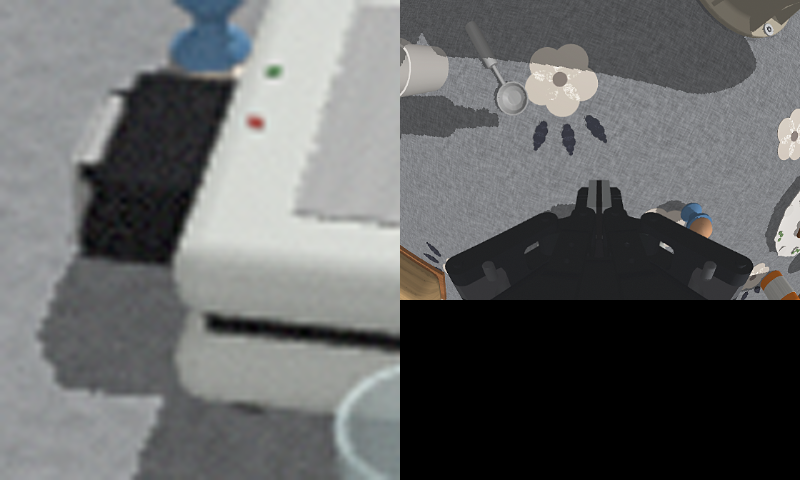

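The clip lies flush along the front of the closed handles, at about (85, 200) in the enlarged crop. The lid is flat on the base, the bystanders in view are standing, and the gripper is clear.

```bash
python3 -c "
from bench import bot
print(bot.job_done())"
```

```text
the job is handed in; nothing more can be done
None
```

I lowered the toaster lid onto its base, then swung the clip down and in until it sat home against the lower handle. The job was handed in at about 18 s, with the gripper clear of everything.

- **Lid:** I pushed the upper handle down along its arc with the shut fingertips, at 2–3 N. It came to a hard stop with the handle top at about z = 67 mm (68 mm expected), and the force rose to about 47 N before I let go. That was finger pressure, not the gripper's body.
- **Clip:** I pressed it in twice, reaching about 14–16 N each time, and it stopped firm both times. On the tongue's outer face the stop was at x ≈ -178.7 mm (home is -178). On the lip it was at -181.6 mm (home is -181.5). A clip caught in front of the handle would have stopped about 5 mm sooner. I judged the hook under the handle from these positions, because the foot itself was not visible in the pictures.
- **Last picture:** The clip is flush against the handle front and the lid is down. The egg cup, tumbler, spoon and what I could see of the others are still standing. I took no full final picture of all the bystanders.

**Disagreements**
- The visible fingertips end about 30 mm short of the stated tool point. Two camera views and the handle contact agreed on this, so I planned with that offset.
- During the first tilted approach, joints 3 and 4 came right up to their limits: joint 3 read 1.265 against a listed 1.26, and joint 4 read 2.338 against 2.34. I backed off at once, but joint 3's reading is slightly over the listed range and could count against the run.

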